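# Scoop wax pastilles into the blue melting pot

## Robot

A 6-joint arm with a two-finger parallel gripper is mounted at the origin on the work surface. World frame = base frame: x ahead of the robot, y to its left, z up, the work surface at z = 0. Lengths are in m, angles in rad, forces in N, time in s.
With the tool pointing down it reaches from about 0.225 to 0.875 m from the base axis. Payload 3.4 kg.
Tool frame: the origin (TCP) lies at the very end of the fingers, on their centre line; the grasp point (between the pads) lies 19 mm behind it; z points along the fingers, y is the direction in which the jaws open and shut (so a half turn about z gives the same grasp; the last joint's range is limited). The gripper opens to 85 mm and grips with 20 to 120 N. Pads are 22 mm wide; open, the fingers measure 114 mm over their backs; the gripper's body (76 mm by 85 mm) begins 54 mm behind the grasp point. The pads swing forward as they close: fully open they stand 13 mm farther back than shut.
Start: joints at [-1.375, 0.276, 1.505, -0, 1.361, -0.121], TCP at [0.179, -0.546, 0.231] pointing down, gripper open.
Joint ranges: [-2.89, 2.89], [-0.75, 2.08], [0.22, 2.7], [-1.18, 4.32], [0.11, 2.71], [-2.7, 2.7]. Speed limits (rad/s): [2.57, 2.57, 3.14, 3.14, 3.14, 3.14].

## Interface

Orientations are given as a unit quaternion [w, x, y, z].
In Python, from rig import manip gives the robot as it stands. The module is installed in compiled form; this text tells all that it offers.
- The arm moves only by the tool carry_out, never from a script. Its argument "moves" is one flat list of numbers, 5 for each row, row after row: the opening in per cent of the stroke, from 0 (shut) to 100 (fully open), then the shift along the world's x, y, z in cm, then the turn about the world's z in rad. A call has exactly 10 rows; each row shifts and turns the commanded pose from where the row before left it; what a row does not reach is not made up. A row lasts 1/10 s, in which the tool goes at most 50 mm and 8.59 degrees, less where a joint would pass 70% of its speed; a pose out of reach is approached as far as the arm can. A call is refused whole if a number of a shift passes 5 or a number of a turn 0.15, either way. A call with a gripper value outside its range is refused whole. The fingers move at their own pace and stop on an object; "squeeze" is the grip in N (left out, the last holds). Time passes only in rows, so rows that do not move let the fingers close, or fill a call up. It gives the time, the measured TCP pose, the force and the opening at its end, in the units of the state.
- manip.get_state(): the state, without advancing time (a new reading comes with each control period).
- manip.get_image(name): name is "scene" or "side" or "wrist"; returns the picture (400x640x3 uint8, red, green, blue); there is no depth.
- manip.camera_info(name): a dict with "fov_y" (degrees; the focal length in pixels is half the picture's height over the tangent of half this angle, whatever the lens; pixels are square), "cx", "cy" (the principal point, pixels), "dist" ([k1, k2, p1, p2, k3] as OpenCV has them; the pictures are not rectified), "rvec" (rotation vector, rad) and "tvec" (3), from world to camera coordinates, as OpenCV has them; the wrist camera has in their place "hand_eye" (4x4, takes a point from camera to tool coordinates, whose origin is the TCP and whose axes are the flange's). Camera axes: x right, y down, z forward; pixel columns grow to the right and rows downward; lengths in m; the calibration is good to about 2 mm. A picture is of the moment at which its call begins: read the wrist's pose just before it. camera_info takes no time and is no camera call.
- manip.sign_off(): hands the job in, once; it reports no verdict.
The state is a dict: "clock": time; "qpos": joint angles; "qd": joint speeds; "effort": joint torques, N m; "position": TCP position; "ee_rot": TCP orientation; "contact_force": force on the tool from outside, world axes, zero at the start; "moment": the same for the moment, N m; "width": finger opening in m.
Only numpy, scipy, OpenCV 4.12 (cv2) and the standard library are available. Lean on these libraries where they do the work, as an engineer would, in place of code of your own. Each camera call takes 0.05 s, during which the arm holds its last target. There are 200 camera calls.

## Task

Pick up the scoop by its upright black handle, push it along the tray so that both wax pastilles ride up into it against the orange stop bar, draw it back clear of the bar and lift them out together in one scoopful. Tip both into the blue pot without the gripper touching the wax, leave the pot standing upright, and set the scoop back down flat in its tray about where it stood.

Things in the scene. Friction and masses are not known exactly. Their poses are not given: they have to be found in the camera images.
- scoop_grip (a point): grip point of the steel scoop (0.16 kg): on the axis of its black upright handle, a 20 mm square post, 105 mm above the scoop's underside; all free from 75 mm below to the top, 25 mm above. z up, the open lip points along -x. Pan 86 mm wide; lip at x = -112, back wall (32 mm high) at -13, side walls 22 mm high from -62 back, 4 mm ahead of that. It stands flat in the tray, aligned with it.
- tray: fixed dark steel tray. Origin: bench level; x as the scoop's. Floor 4 mm thick, x = -165 to +125 mm, 126 mm wide inside, walls 16 mm high. The scoop's handle stands at x = +80, lip at -32. An orange stop bar (near face x = -100, top 34 mm up) crosses it with a 9 mm gap below for the lip: slide the scoop flat 90 to 110 mm towards -x and the wax is in the pan (at 118 its walls hit the bar); draw slowly back 60 mm, off the bar, to lift.
- wax_a: one of two pale yellow wax pastilles (domed discs 26 mm across, 18 mm thick, 12 g, slippery: they slide out of the pan once it is tipped 25 degrees, 35 is plenty), the one at negative y of the tray. Origin at its centre. It lies flat on the tray floor between the scoop's lip and the stop bar, within 22 mm of the tray's centre line.
- wax_b: one of two pale yellow wax pastilles (domed discs 26 mm across, 18 mm thick, 12 g, slippery: they slide out of the pan once it is tipped 25 degrees, 35 is plenty), the one at positive y of the tray. Origin at its centre. It lies flat on the tray floor between the scoop's lip and the stop bar, within 22 mm of the tray's centre line.
- pot_blue: the blue pot, the target: open, round, straight-sided, 128 mm outside diameter, wall 4 mm, 70 mm high, inner floor 5 mm up, 0.5 kg, empty and loose on the bench. Origin: centre of its underside, z up. Two pots of the same shape, one white and one grey, with cassettes in them, stand near it in changing order.
Things that resemble listed ones, but are neither listed nor needed, are in the scene too. What is shaped like the wax_a but pink, red or turquoise is not meant.

How it is judged:
By the outcome, as a careful person would: the job done as asked, in the order asked, and still so for the second after the job is handed in, with the robot touching nothing.
It also fails if it takes over 64 s, if anything falls off the work surface, if the arm or the gripper's body presses on something with over 40 N, if the wrist force passes 120 N, or if a joint passes its speed limit or range.

## Working session

There is one attempt and no reset: what is moved stays moved. The work goes in short steps, Python scripts to look and compute and a tool call to move; the robot and the scene stay as the last step left them, time stands still between calls to the robot, and variables do not carry over. Pictures are saved under pics/ and viewed, about 8 in all and at most 12, crops included, and the job is handed in when it is done.

Besides the shell and the picture viewer there is one more tool, called after "Call:" as name(argument=value, ...), one argument or row to a line, values as JSON. carry_out: Moves the arm, as the interface text tells. Its arguments: {"type":"object","properties":{"moves":{"type":"array","items":{"type":"number"}},"squeeze":{"type":"number"}},"required":["moves"]}

```bash
mkdir -p pics; cat > h.py <<'E'
import numpy as np, cv2
from rig import manip
def K(i):
    f=200/np.tan(np.radians(i["fov_y"])/2); return np.array([[f,0,i["cx"]],[0,f,i["cy"]],[0,0,1.]])
def w2c(name,st=None):
    i=manip.camera_info(name)
    if "rvec" in i: return i,cv2.Rodrigues(np.array(i["rvec"],float))[0],np.array(i["tvec"],float).ravel()
    from scipy.spatial.transform import Rotation as R
    q=st["ee_rot"]; T=np.eye(4); T[:3,:3]=R.from_quat([q[1],q[2],q[3],q[0]]).as_matrix(); T[:3,3]=st["position"]
    M=np.linalg.inv(T@np.array(i["hand_eye"])); return i,M[:3,:3],M[:3,3]
def back(name,uv,z,st=None):
    i,R,t=w2c(name,st); p=cv2.undistortPoints(np.array(uv,float).reshape(-1,1,2),K(i),np.array(i["dist"],float)).reshape(-1,2)
    d=np.c_[p,np.ones(len(p))]@R; c=-R.T@t; return c+d*((z-c[2])/d[:,2])[:,None]
def proj(name,P,st=None):
    i,R,t=w2c(name,st); return cv2.projectPoints(np.array(P,float).reshape(-1,1,3),cv2.Rodrigues(R)[0],t,K(i),np.array(i["dist"],float))[0].reshape(-1,2)
def shot(name,fn):
    st=manip.get_state(); im=manip.get_image(name)[:,:,::-1]; cv2.imwrite(fn,im); return st,im
E
python3 - <<'E'
from h import *
for n in("scene","side"): shot(n,f"pics/{n}0.png"); print(n,manip.camera_info(n))
print(manip.camera_info("wrist")); print(manip.get_state())
a=cv2.imread("pics/scene0.png");b=cv2.imread("pics/side0.png")
E
```

```text
scene {'fov_y': 48.248118212422995, 'cx': 317.2660889163477, 'cy': 201.00983106435228, 'dist': array([-0.11713718,  0.        ,  0.        ,  0.        ,  0.        ]), 'rvec': array([ 1.60214868,  1.79461776, -0.85272747]), 'tvec': array([ 0.10143026, -0.26828182,  1.49498357])}
side {'fov_y': 57.71563904795217, 'cx': 326.83397443476343, 'cy': 200.88187898111812, 'dist': array([-0.07006928,  0.        ,  0.        ,  0.        ,  0.        ]), 'rvec': array([ 2.02249242, -0.51958257,  0.27443878]), 'tvec': array([-0.53525097,  0.19776594,  0.6796455 ])}
{'fov_y': 64.37682916581294, 'cx': 320.20845859810845, 'cy': 198.97462002488274, 'dist': array([-0.0629226,  0.       ,  0.       ,  0.       ,  0.       ]), 'hand_eye': array([[ 8.53658125e-05, -9.61750676e-01, -2.73926321e-01,
         6.87541970e-02],
       [ 9.99999307e-01, -2.39488963e-04,  1.15247934e-03,
        -2.37240232e-04],
       [-1.17400011e-03, -2.73926230e-01,  9.61749990e-01,
        -1.41773013e-01],
       [ 0.00000000e+00,  0.00000000e+00,  0.00000000e+00,
         1.00000000e+00]])}
{'clock': 0.1, 'qpos': array([-1.37502079e+00,  2.76542674e-01,  1.50602401e+00,  2.07905094e-05,
        1.36069998e+00, -1.21015272e-01]), 'qd': array([ 4.11711265e-05,  4.23997411e-04, -5.09790747e-03,  1.07459199e-03,
        2.22550198e-03,  7.41868631e-04]), 'effort': array([ 1.07585896e-03, -4.17698300e+01, -2.46404600e+01, -2.60207808e-04,
        5.81923669e-03,  1.36100965e-06]), 'position': array([ 0.17902335, -0.54591857,  0.23051302]), 'ee_rot': array([-8.36800911e-04,  9.87481651e-01,  1.57731696e-01, -2.11223458e-05]), 'contact_force': array([-0.0796405 , -0.40956812, -0.77338238]), 'moment': array([-0.02143688,  0.03034593,  0.03295815]), 'width': 0.08475026513259684}
```

View pics/scene0.png

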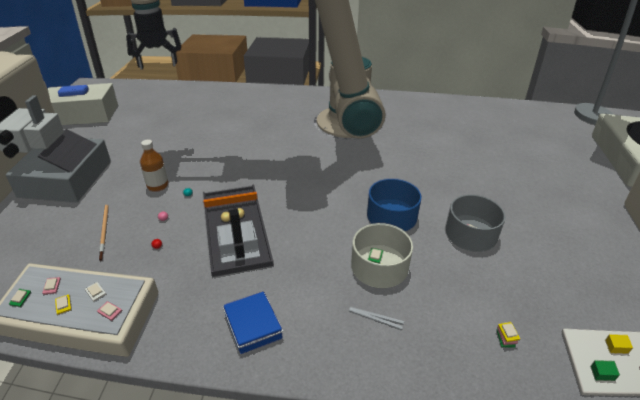

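View pics/side0.png

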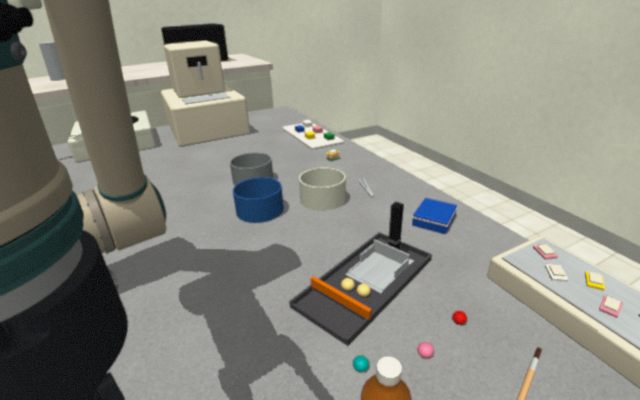

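The scene view shows the tray at about (238,230), with its orange bar at (230,200). The blue pot is at (393,205), the white pot at (381,255) and the grey one at (474,222). The yellow wax is at (226,216) and (239,213). The pink, red and turquoise balls are outside the tray and are decoys. I'll enlarge to confirm.

```bash
python3 - <<'E'
import cv2,numpy as np
a=cv2.imread("pics/scene0.png");b=cv2.imread("pics/side0.png")
A=cv2.resize(a[180:280,195:275],None,fx=5,fy=5,interpolation=cv2.INTER_CUBIC)   #400x500
B=cv2.resize(b[190:345,285:440],(400,400),interpolation=cv2.INTER_CUBIC)
C=np.zeros((580,800,3),np.uint8);C[:500,:400]=A;C[:400,400:]=B
C[400:580,400:]=cv2.resize(a[170:260,360:560],(400,180))
cv2.imwrite("pics/crop1.png",C)
E
```

```text
(no output)
```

View pics/crop1.png

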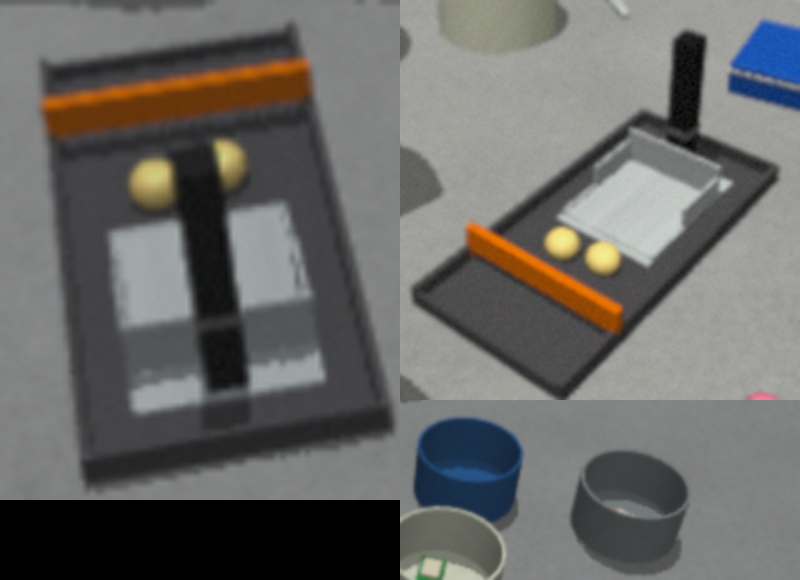

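```bash
python3 - <<'E'
from h import *
from scipy.optimize import least_squares
uv={"scene":[(203.4,192.4),(254.4,185),(273.4,261.6),(211.6,272.4)],"side":[(290.8,302.4),(349,340.4),(431.5,255.1),(380,233.4)]}
# scene order: TL,TR,BR,BL ; image right = +y world
for n in uv: print(n,back(n,uv[n],.016).round(4).tolist())
o=.003
def corners(p):
    x,y,a,w=p[:4]; L=np.array([(-.165-o,s0*(.063+o)) if e==0 else (.125+o,s0*(.063+o)) for e,s0 in((0,-1),(0,1),(1,1),(1,-1))])
    c,s=np.cos(a),np.sin(a); return np.c_[L@np.array([[c,s],[-s,c]])+[x,y],np.full(4,.016)]
def res(p):
    P=corners(np.r_[p,0]); return np.r_[(proj("scene",P)-uv["scene"]).ravel(),(proj("side",P[[0,1,2,3]])-np.array(uv["side"])[[1,0,3,2]] ).ravel()]
c=back("scene",uv["scene"],.016).mean(0)
r=least_squares(res,[c[0],c[1],0.1],loss="soft_l1"); print("tray",r.x,np.round(r.fun,1))
t=np.linspace(0,2*np.pi,60)
box={}
for n in("scene","side"):
    im=cv2.imread(f"pics/{n}0.png"); h=cv2.cvtColor(im,cv2.COLOR_BGR2HSV)
    m=cv2.inRange(h,(100,120,30),(125,255,255)); k,l,st,ce=cv2.connectedComponentsWithStats(m)
    for j in range(1,k):
        if st[j,4]>150: print(n,st[j])
    j=[j for j in range(1,k) if (st[j,4]>600 and (abs(ce[j][0]-393)<15 if n=="scene" else abs(ce[j][0]-258)<15))]
    j=max(j,key=lambda q:st[q,4]); x,y,w,hh,_=st[j]; box[n]=np.array([x,y,x+w-1,y+hh-1],float)
def pr(p):
    out=[]
    for n in box:
        P=np.concatenate([np.c_[p[0]+.064*np.cos(t),p[1]+.064*np.sin(t),np.full(60,z)] for z in(0,.07)]); q=proj(n,P)
        d=np.r_[q.min(0),q.max(0)]-box[n]; 
        if n=="scene": d[3]=0
        out.append(d)
    return np.concatenate(out)
r2=least_squares(pr,[.5,.1],loss="soft_l1"); print("pot",r2.x,r2.fun.round(1),box)
for nm,cc in(("white",(381,240)),("grey",(475,212))): print(nm,back("scene",[cc],.07))
E
```

```text
scene [[0.4565, -0.3516, 0.016], [0.4092, -0.2254, 0.016], [0.6776, -0.1235, 0.016], [0.7251, -0.2489, 0.016]]
side [[0.4069, -0.2374, 0.016], [0.4549, -0.361, 0.016], [0.7203, -0.2575, 0.016], [0.6737, -0.1359, 0.016]]
tray [ 0.58562884 -0.23490791  0.38366312] [-2.5 -0.7 -3.8 -1.2 -1.2  0.6 -0.2  1.4 -0.8 -0.8 -1.1  0.  -0.5 -2.8
  0.1 -3.6]
scene [   0    0   92   96 5051]
scene [244   0  56   7 346]
scene [ 368  179   53   52 2131]
scene [ 224  292   57   53 1906]
scene [239 333  43  21 229]
side [ 233  177   50   45 1859]
side [414 198  42  26 702]
side [413 219  35  14 215]
pot [0.47594456 0.13955368] [-1.2 -0.3  2.2  0.  -0.9 -1.3  1.6  0.8] {'scene': array([368., 179., 420., 230.]), 'side': array([233., 177., 282., 221.])}
white [[0.63930987 0.10455759 0.07      ]]
grey [[0.52100922 0.32345123 0.07      ]]
```

The tray origin is at about (0.585, -0.235) with yaw 0.384, which puts the handle near (0.660, -0.205). The pot is at (0.476, 0.140). Only this pot is blue, and it is empty. The pale yellow pair between lip and bar is the wax.

The moves can't tilt the tool. So I plan to tip the scoop over the pot's rim by loosening the grip, then regrasp the leaning handle. I'll go above the handle first.

Call:
carry_out(
  moves=[100,4,2.8,0,0,100,4,2.8,0,0,100,4,2.8,0,0,100,4,2.8,0,0,100,4,2.8,0,0,100,4,2.8,0,0.067,100,4,2.8,0,0,100,4,2.8,0,0,100,4,2.8,0,0,100,4,2.8,0,0],
  squeeze=40,
)

```text
clock: 1.1
position: [0.5804, -0.2649, 0.2309]
ee_rot: [-0.0, 0.982, 0.191, -0.0]
contact_force: [0.6, -0.6, -0.1]
width: 0.0855
```

Call:
carry_out(
  moves=[100,2,1.5,0,0,100,2,1.5,0,0,100,2,1.5,0,0,100,2,1.5,0,0,100,0,0,0,0,100,0,0,0,0,100,0,0,0,0,100,0,0,0,0,100,0,0,0,0,100,0,0,0,0],
)

```text
clock: 2.1
position: [0.6587, -0.207, 0.2316]
ee_rot: [0.0, 0.982, 0.19, 0.0]
contact_force: [-0.7, -0.8, 0.5]
width: 0.0853
```

```bash
python3 - <<'E'
from h import *
import json
st,im=shot("wrist","pics/w1.png"); print(st["clock"],st["position"],st["ee_rot"])
json.dump({k:np.array(st[k]).tolist() for k in("position","ee_rot")},open("w1.json","w"))
E
```

```text
2.1 [ 0.65870354 -0.20695753  0.23155655] [1.19971525e-04 9.81726340e-01 1.90298128e-01 4.75690179e-05]
```

View pics/w1.png

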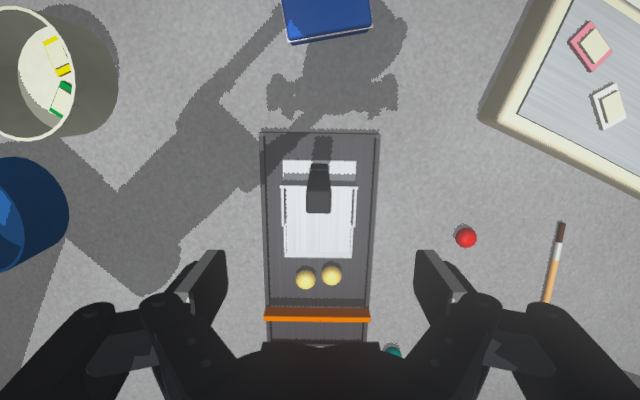

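```bash
python3 - <<'E'
from h import *
import json
st=json.load(open("w1.json"))
im=cv2.imread("pics/w1.png")
P0=np.array([.585,-.235]);a=.384
def T(x,y,z): return [P0[0]+x*np.cos(a)-y*np.sin(a),P0[1]+x*np.sin(a)+y*np.cos(a),z]
pts=dict(top=T(.08,0,.134),lipL=T(-.032,-.043,.005),lipR=T(-.032,.043,.005),barL=T(-.1,-.066,.034),barR=T(-.1,.066,.034),cL=T(.125,-.063,.016),cR=T(.125,.063,.016),tcp=st["position"])
for k,v in pts.items(): print(k,proj("wrist",[v],st).round(1)[0])
c=cv2.resize(im[120:330,240:400],None,fx=2.8,fy=2.8,interpolation=cv2.INTER_CUBIC)
cv2.imwrite("pics/w1c.png",c)
E
```

```text
top [318.1 198.3]
lipL [352.6 255.3]
lipR [285.1 255.4]
barL [371.6 314.7]
barR [266.3 314.9]
cL [375.5 130.1]
cR [261.6 130.2]
tcp [320.4 254.7]
```

View pics/w1c.png

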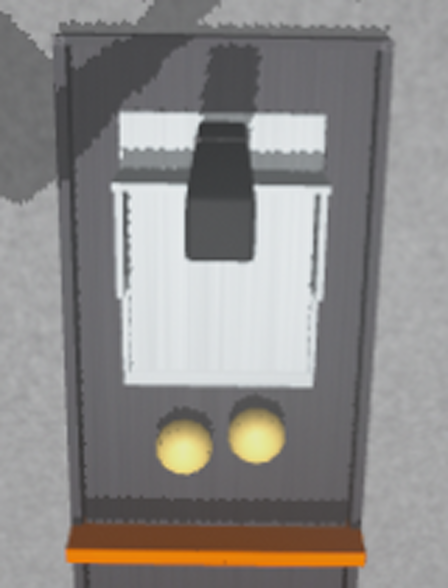

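The overlay agrees to about 2 px, so the handle axis is near (0.657, -0.206) and the yaw is right. The heel plate extends behind the handle. Now I descend and grip.

Call:
carry_out(
  moves=[100,-0.15,0.1,-2,0,100,0,0,-3,0,100,0,0,-3,0,100,0,0,-3,0,100,0,0,-2,0,100,0,0,-1.2,0,100,0,0,0,0,0,0,0,0,0,0,0,0,0,0,0,0,0,0,0],
  squeeze=60,
)

```text
clock: 3.15
position: [0.6585, -0.2058, 0.0909]
ee_rot: [0.001, 0.982, 0.191, 0.001]
contact_force: [0.0, -0.6, -0.4]
width: 0.0439
```

Call:
carry_out(
  moves=[0,0,0,0,0,0,0,0,0,0,0,0,0,0,0,0,0,0,0,0,0,0,0,0,0,0,-0.6,-0.2,0,0,0,-0.9,-0.4,0,0,0,-0.9,-0.4,0,0,0,-0.9,-0.3,0,0,0,-0.9,-0.4,0,0],
)

```text
clock: 4.15
position: [0.6164, -0.2225, 0.0903]
ee_rot: [0.001, 0.982, 0.191, 0.001]
contact_force: [2.6, 0.6, 4.2]
width: 0.0191
```

Call:
carry_out(
  moves=[0,-0.7,-0.28,0,0,0,-0.7,-0.28,0,0,0,-0.7,-0.28,0,0,0,-0.7,-0.28,0,0,0,-0.7,-0.28,0,0,0,-0.7,-0.28,0,0,0,-0.7,-0.28,0,0,0,-0.7,-0.28,0,0,0,0,0,0,0,0,0,0,0,0],
)

```text
clock: 5.15
position: [0.5593, -0.2454, 0.0903]
ee_rot: [0.001, 0.982, 0.191, 0.0]
contact_force: [-1.5, 0.0, 7.2]
width: 0.0194
```

```bash
python3 - <<'E'
from h import *
s=manip.get_state(); print(s["position"],s["contact_force"],s["moment"])
st,w=shot("wrist","pics/w2.png"); _,d=shot("side","pics/d2.png")
a=cv2.resize(w[100:400,200:440],(400,500)); b=cv2.resize(d[220:360,270:420],(400,373),interpolation=cv2.INTER_CUBIC)
C=np.zeros((500,800,3),np.uint8);C[:,:400]=a;C[:373,400:]=b;cv2.imwrite("pics/c2.png",C)
E
```

```text
[ 0.5593103  -0.24543758  0.09027277] [-1.4970893   0.04503291  7.22527828] [ 0.01814717  0.29743127 -0.02401326]
```

View pics/c2.png

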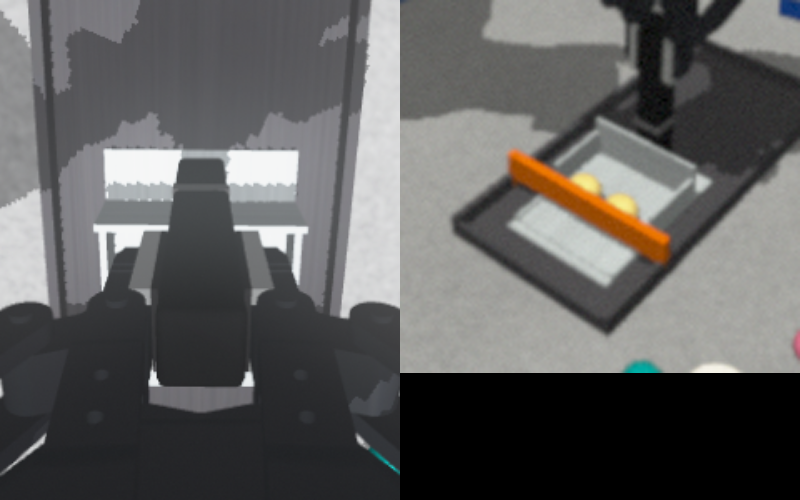

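Both wax discs are in the pan against the bar. Next is a slow draw back of about 63 mm.

Call:
carry_out(
  moves=[0,0.15,0.06,0,0,0,0.3,0.12,0,0,0,0.3,0.12,0,0,0,0.3,0.12,0,0,0,0.3,0.12,0,0,0,0.3,0.12,0,0,0,0.3,0.12,0,0,0,0.3,0.12,0,0,0,0.3,0.12,0,0,0,0.3,0.12,0,0],
)

```text
clock: 6.25
position: [0.5877, -0.234, 0.0903]
ee_rot: [0.001, 0.982, 0.191, -0.0]
contact_force: [-1.4, -1.5, 3.3]
width: 0.0194
```

Call:
carry_out(
  moves=[0,0.3,0.12,0,0,0,0.3,0.12,0,0,0,0.3,0.12,0,0,0,0.3,0.12,0,0,0,0.3,0.12,0,0,0,0.3,0.12,0,0,0,0.3,0.12,0,0,0,0.3,0.12,0,0,0,0.3,0.12,0,0,0,0.3,0.12,0,0],
)

```text
clock: 7.25
position: [0.6177, -0.222, 0.0903]
ee_rot: [0.001, 0.982, 0.191, -0.0]
contact_force: [-2.7, -1.2, 6.8]
width: 0.0195
```

Call:
carry_out(
  moves=[0,0.1,0.04,0,0,0,0,0,0,0,0,0,0,0.5,0,0,0,0,1,0,0,0,0,1.5,0,0,0,0,1.5,0,0,0,0,1.5,0,0,0,0,1.5,0,0,0,0,1.5,0,0,0,0,1,0],
)

```text
clock: 8.25
position: [0.6193, -0.221, 0.1905]
ee_rot: [0.0, 0.982, 0.191, 0.0]
contact_force: [0.2, 0.0, -1.9]
width: 0.0192
```

```bash
python3 - <<'E'
from h import *
s=manip.get_state(); print(s["clock"],s["position"],s["contact_force"],s["moment"])
_,w=shot("scene","pics/s3.png"); _,d=shot("side","pics/d3.png")
a=cv2.resize(w[140:290,180:300],(400,500),interpolation=cv2.INTER_CUBIC); b=cv2.resize(d[180:340,280:440],(400,400),interpolation=cv2.INTER_CUBIC)
C=np.zeros((500,800,3),np.uint8);C[:,:400]=a;C[:400,400:]=b;cv2.imwrite("pics/c3.png",C)
E
```

```text
8.25 [ 0.6193175  -0.22103724  0.19047959] [ 0.19726551  0.04969385 -1.93815332] [ 0.11360729 -0.06735651  0.0214701 ]
```

View pics/c3.png

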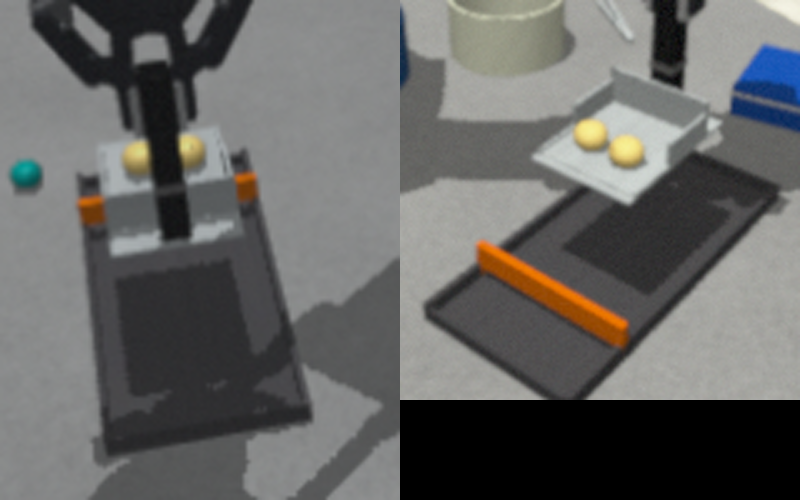

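Both wax discs sit in the pan and the scoop is level. I'll carry it towards the pot, rising slightly, and take one wrist look at the pot from the side on the way.

Call:
carry_out(
  moves=[0,-0.4,0.75,0.25,0,0,-0.8,1.5,0.5,0,0,-1.2,2.3,0.7,0,0,-1.3,2.5,0.8,0,0,-1.3,2.5,0.8,0,0,-1.3,2.5,0.8,0,0,-1.3,2.5,0.8,0,0,-1.2,2.3,0.7,0,0,-0.8,1.5,0.5,0,0,-0.3,0.75,0.15,0],
)

```text
clock: 9.35
position: [0.5187, -0.0282, 0.2499]
ee_rot: [-0.0, 0.981, 0.192, 0.0]
contact_force: [-0.1, -0.7, -2.3]
width: 0.0192
```

Call:
carry_out(
  moves=[0,0,0,0,0,0,0,0,0,0,0,0,0,0,0,0,0,0,0,0,0,0,0,0,0,0,0,0,0,0,0,0,0,0,0,0,0,0,0,0,0,0,0,0,0,0,0,0,0,0],
)

```text
clock: 10.35
position: [0.5201, -0.03, 0.2493]
ee_rot: [0.0, 0.982, 0.191, 0.0]
contact_force: [0.1, -0.2, -2.3]
width: 0.0192
```

```bash
python3 - <<'E'
from h import *
import json
from scipy.optimize import least_squares
st,w=shot("wrist","pics/w4.png"); print(st["clock"],st["position"],st["contact_force"],st["moment"])
st={k:np.array(st[k]).tolist() for k in("position","ee_rot")}; json.dump(st,open("w4.json","w"))
t=np.linspace(0,2*np.pi,72)
v=w.copy()
for r in(.06,.064):
    q=proj("wrist",np.c_[.476+r*np.cos(t),.1396+r*np.sin(t),np.full(72,.07)],st)
    for p in q: 
        if 0<p[0]<640 and 0<p[1]<400: cv2.circle(v,(int(p[0]+.5),int(p[1]+.5)),0,(0,0,255),-1)
cv2.imwrite("pics/w4v.png",cv2.resize(v[:300,:400],(800,600),interpolation=cv2.INTER_NEAREST))
E
```

```text
10.35 [ 0.52012415 -0.02999744  0.24934102] [ 0.12475452 -0.15881626 -2.26523606] [-0.00718142 -0.02923257  0.03201077]
```

View pics/w4v.png

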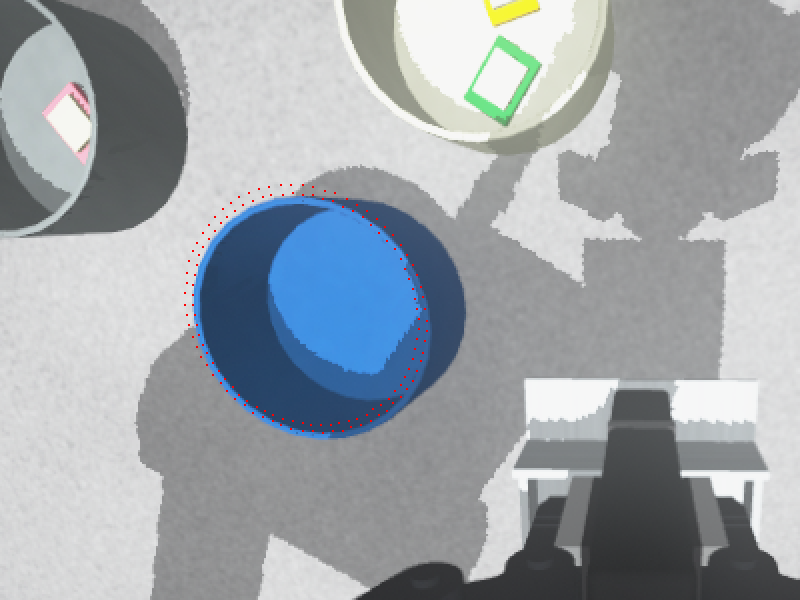

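```bash
python3 - <<'E'
from h import *
import json
from scipy.optimize import least_squares
st=json.load(open("w4.json")); t=np.linspace(0,2*np.pi,360)
obs=np.array([194,196,431,438])/2
def f(p):
    q=proj("wrist",np.c_[p[0]+p[2]*np.cos(t),p[1]+p[2]*np.sin(t),np.full(360,.07)],st); return np.r_[q.min(0),q.max(0)]-obs
r=least_squares(f,[.476,.14,.064]); print(r.x,r.fun)
# heel plate rear edge & back wall in tray picture w1 ; scoop frame
s1=json.load(open("w1.json")); e=np.array([np.cos(.384),np.sin(.384)])
b=back("wrist",[[318,160.2]],.006,s1)[0]; print("heel x:",(b[:2]-[.657,-.206])@e)
E
```

```text
[0.47284955 0.13461713 0.06308128] [-0.03019919  0.02764456  0.02895779 -0.03039304]
heel x: 0.012231318364362974
```

The pot centre, refined from close by, is (0.473, 0.135). The scoop goes over it along the same yaw, with the handle about 73 mm from the pot centre. The lip corners should then fall just inside the far rim while the underside sits on the near rim.

Call:
carry_out(
  moves=[0,0.1,0.75,0,0,0,0.2,1.5,0,0,0,0.25,2.3,0,0,0,0.3,2.5,0,0,0,0.3,2.6,0,0,0,0.3,2.6,0,0,0,0.3,2.5,0,0,0,0.25,2.3,0,0,0,0.15,1.5,0,0,0,0.05,0.75,0,0],
)

```text
clock: 11.4
position: [0.542, 0.165, 0.2492]
ee_rot: [-0.0, 0.981, 0.192, -0.0]
contact_force: [-0.1, 0.7, -1.2]
width: 0.0194
```

Call:
carry_out(
  moves=[0,0,0,-0.5,0,0,0,0,-1,0,0,0,0,-1.2,0,0,0,0,-1.2,0,0,0,0,-1.2,0,0,0,0,-1.2,0,0,0,0,-1.2,0,0,0,0,-0.8,0,0,0,0,-0.3,0,0,0,0,0,0],
)

```text
clock: 12.4
position: [0.542, 0.163, 0.1628]
ee_rot: [0.0, 0.982, 0.191, -0.0]
contact_force: [-0.1, 0.1, -1.2]
width: 0.019
```

```bash
python3 - <<'E'
from h import *
import json
s4=json.load(open("w4.json")); e=np.array([np.cos(.384),np.sin(.384)])
z=s4["position"][2]-.0863+.002
b=back("wrist",[[320,189.3]],z,s4)[0]; print("heel rel TCP:",(b[:2]-s4["position"][:2])@e)
s=manip.get_state(); print(s["clock"],s["position"],s["contact_force"])
_,w=shot("scene","pics/s5.png"); _,d=shot("side","pics/d5.png"); 
a=cv2.resize(w[130:255,330:430],(400,500),interpolation=cv2.INTER_CUBIC); b=cv2.resize(d[120:230,210:320],(400,400),interpolation=cv2.INTER_CUBIC)
C=np.zeros((500,800,3),np.uint8);C[:,:400]=a;C[:400,400:]=b;cv2.imwrite("pics/c5.png",C)
E
```

```text
heel rel TCP: 0.011742399024954319
12.4 [0.5419734  0.16299583 0.1628492 ] [-0.12055718  0.13860793 -1.21930778]
```

View pics/c5.png

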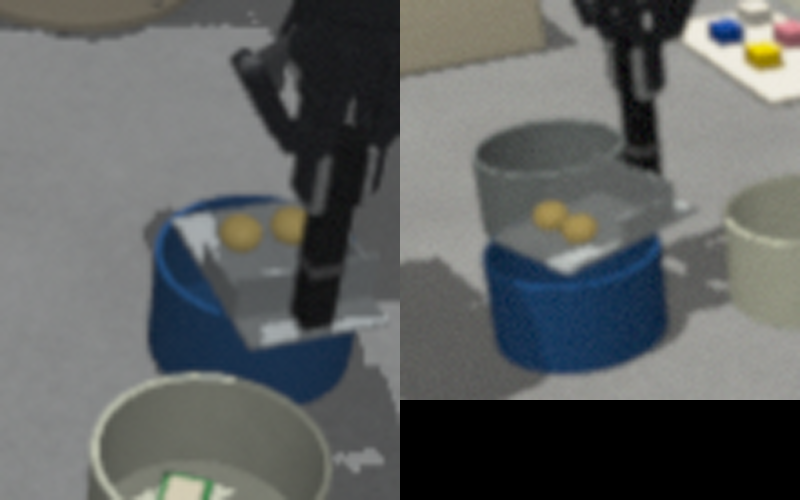

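Call:
carry_out(
  moves=[0,0,0,-0.3,0,0,0,0,-0.2,0,0,0,0,-0.15,0,0,0,0,-0.1,0,0,0,0,0,0,0,0,0,0,0,0,0,0,0,0,0,0,0,0,0,0,0,0,0,0,0,0,0,0,0],
  squeeze=20,
)

```text
clock: 13.5
position: [0.5423, 0.1631, 0.1562]
ee_rot: [0.0, 0.982, 0.191, 0.0]
contact_force: [-1.8, 0.2, 4.1]
width: 0.0191
```

The rim contact is felt (about 6 N). Now I loosen slowly so the scoop can tip over the near rim between the fingers.

Call:
carry_out(
  moves=[22,0,0,0,0,23,0,0,0,0,24,0,0,0,0,25,0,0,0,0,26,0,0,0,0,28,0,0,0,0,30,0,0,0,0,32,0,0,0,0,32,0,0,0,0,32,0,0,0,0],
)

```text
clock: 14.5
position: [0.5421, 0.163, 0.1558]
ee_rot: [0.0, 0.982, 0.191, -0.0]
contact_force: [-0.3, -0.1, -0.2]
width: 0.0273
```

```bash
python3 - <<'E'
from h import *
s=manip.get_state(); print(s["clock"],s["position"],s["contact_force"],s["width"])
_,w=shot("scene","pics/s6.png"); _,d=shot("side","pics/d6.png"); 
for n,im,o in(("s",w,cv2.imread("pics/s5.png")),("d",d,cv2.imread("pics/d5.png"))): print(n,(cv2.absdiff(im,o).max(2)>25).sum())
a=cv2.resize(w[130:255,330:430],(400,500),interpolation=cv2.INTER_CUBIC); b=cv2.resize(d[120:230,210:320],(400,400),interpolation=cv2.INTER_CUBIC)
C=np.zeros((500,800,3),np.uint8);C[:,:400]=a;C[:400,400:]=b;cv2.imwrite("pics/c6.png",C)
def yel(im,x0,x1,y0,y1):
    m=cv2.inRange(cv2.cvtColor(im[y0:y1,x0:x1],cv2.COLOR_BGR2HSV),(15,90,60),(32,255,255)); k,l,st,ce=cv2.connectedComponentsWithStats(m); return [(st[j,4],(ce[j]+[x0,y0]).round(1).tolist()) for j in range(1,k) if st[j,4]>4]
for q in("5","6"): print(q,yel(cv2.imread(f"pics/s{q}.png"),360,425,170,235),yel(cv2.imread(f"pics/d{q}.png"),225,290,155,225))
E
```

```text
14.5 [0.54212348 0.16295484 0.15583671] [-0.31401997 -0.12484862 -0.2173182 ] 0.027331287973781603
s 2601
d 2866
5 [(np.int32(60), [402.1, 185.8]), (np.int32(66), [389.7, 187.7])] [(np.int32(111), [255.0, 180.6])]
6 [(np.int32(10), [379.7, 196.9])] []
```

View pics/c6.png

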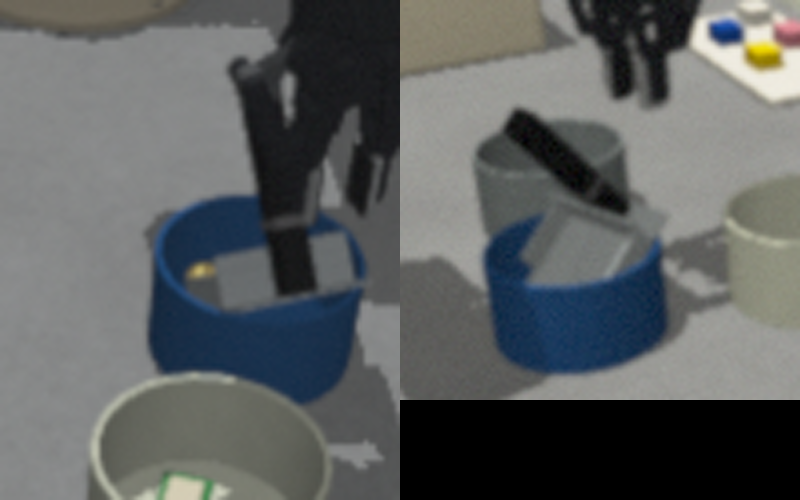

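The scoop tipped about 45° into the pot and the wax slid out. One piece shows at the pot floor, at crop (202,270). The handle leans over the pot. Next I work out the handle's position for the regrasp.

```bash
python3 - <<'E'
from h import *
e=np.array([np.cos(.384),np.sin(.384),0]); n=np.array([-e[1],e[0],0]); c=np.array([.473,.135,0])
for nm,uv in(("top",(240.8,153)),("ring",(265.8,172.3))):
    i,R,t=w2c("side"); p=cv2.undistortPoints(np.array([[uv]],float),K(i),np.array(i["dist"])).ravel()
    d=R.T@np.r_[p,1]; o=-R.T@t; P=o+d*(((c-o)@n)/(d@n)); print(nm,P.round(4),"along e",((P-c)@e).round(4)); 
    q=proj("scene",[P])[0]; print("scene px",q,"crop",(q-[330,130])*4)
E
```

```text
top [0.4421 0.1225 0.1749] along e -0.0333
scene px [392.92200169 149.29505894] crop [251.68800678  77.18023575]
ring [0.5067 0.1486 0.0986] along e 0.0363
scene px [401.21518928 192.95993659] crop [284.8607571  251.83974635]
```

Call:
carry_out(
  moves=[40,0,0,0,0,60,0,0,1,0,60,0,0,1.5,0,60,0,0,1.5,0,60,0,0,1,0,60,-1.65,-0.67,0,0,60,-1.65,-0.67,0,0,60,-1.65,-0.67,0,0,60,-1.65,-0.67,0,0,60,-1.65,-0.67,0,0],
  squeeze=40,
)

```text
clock: 15.6
position: [0.459, 0.1292, 0.2063]
ee_rot: [0.0, 0.982, 0.191, 0.0]
contact_force: [0.3, -1.1, 1.3]
width: 0.0511
```

Call:
carry_out(
  moves=[60,0,0,-1,0,60,0,0,-1.5,0,60,0,0,-1.5,0,60,0,0,-1.5,0,60,0,0,-1.1,0,60,0,0,-0.4,0,60,0,0,0,0,60,0,0,0,0,60,0,0,0,0,60,0,0,0,0],
)

```text
clock: 16.6
position: [0.4601, 0.1296, 0.1364]
ee_rot: [0.0, 0.982, 0.191, 0.001]
contact_force: [0.1, -0.3, -0.6]
width: 0.0513
```

Call:
carry_out(
  moves=[0,0,0,0,0,0,0,0,0,0,0,0,0,0,0,0,0,0,0,0,0,0,0,0,0,0,0,0,0,0,0,0,0,0,0,0,0,0,0,0,0,0,0,0,0,0,0,0,0,0],
)

```text
clock: 17.6
position: [0.4597, 0.1298, 0.136]
ee_rot: [-0.0, 0.982, 0.191, 0.0]
contact_force: [-1.2, 3.5, 3.9]
width: 0.02
```

Call:
carry_out(
  moves=[0,0,0,0.3,0,0,0,0,0.6,0,0,0,0,1,0,0,0,0,1.4,0,0,0,0,1.6,0,0,0,0,1.6,0,0,0,0,1.6,0,0,0,0,1.6,0,0,0,0,1.3,0,0,0,0,0.6,0],
)

```text
clock: 18.6
position: [0.4597, 0.1289, 0.2535]
ee_rot: [0.001, 0.982, 0.191, 0.001]
contact_force: [0.0, -0.5, -2.1]
width: 0.0197
```

```bash
python3 - <<'E'
from h import *
s=manip.get_state(); print(s["clock"],s["position"],s["contact_force"],s["width"])
ims={n:shot(n,f"pics/{n[0]}7.png")[1] for n in("scene","side","wrist")}
def yel(im,x0,x1,y0,y1):
    m=cv2.inRange(cv2.cvtColor(im[y0:y1,x0:x1],cv2.COLOR_BGR2HSV),(15,90,60),(32,255,255)); k,l,st,ce=cv2.connectedComponentsWithStats(m); return [(int(st[j,4]),(ce[j]+[x0,y0]).round(1).tolist()) for j in range(1,k) if st[j,4]>3]
print("scene",yel(ims["scene"],340,460,100,235)); print("side",yel(ims["side"],200,320,60,225))
a=cv2.resize(ims["scene"][100:240,340,None] if 0 else ims["scene"][90:240,330:450],(400,500)); b=cv2.resize(ims["side"][80:230,210:320],(400,545))
w=ims["wrist"]; C=np.zeros((600,800,3),np.uint8); C[:500,:400]=a; C[:545,400:]=b; cv2.imwrite("pics/c7.png",C)
E
```

```text
18.6 [0.45974315 0.12891355 0.25348589] [ 0.01335349 -0.5443389  -2.07925668] 0.019677686899957747
scene [(55, [387.8, 202.3])]
side [(68, [309.7, 134.7])]
```

```bash
python3 - <<'E'
from h import *
im=cv2.imread("pics/s7.png"); m=cv2.inRange(cv2.cvtColor(im,cv2.COLOR_BGR2HSV),(15,70,50),(34,255,255))
for y in range(193,212): print(y,"".join("#" if m[y,x] else "." for x in range(370,418)))
c=cv2.imread("pics/w7.png"); m=cv2.inRange(cv2.cvtColor(c,cv2.COLOR_BGR2HSV),(15,90,60),(32,255,255)); k,l,st,ce=cv2.connectedComponentsWithStats(m); print([(int(st[j,4]),ce[j].round(0).tolist()) for j in range(1,k) if st[j,4]>15])
E
```

```text
193 ................................................
194 ................................................
195 ................................................
196 ................................................
197 ................................................
198 ................................................
199 ................................................
200 ................................................
201 ................................................
202 ................................................
203 ................................................
204 ................................................
205 ................................................
206 ................................................
207 ................................................
208 ................................................
209 ................................................
210 ................................................
211 ................................................
[(252, [408.0, 9.0]), (324, [599.0, 265.0])]
```

```bash
python3 - <<'E'
from h import *
im=cv2.imread("pics/c7.png")[:500,:400]; im=cv2.resize(im,(120,150),interpolation=cv2.INTER_AREA); m=cv2.inRange(cv2.cvtColor(im,cv2.COLOR_BGR2HSV),(15,70,50),(34,255,255))
ys,xs=np.nonzero(m); print(ys.min(),ys.max(),xs.min(),xs.max())
for y in range(104,122): print(y+90,"".join("#" if m[y,x] else "." for x in range(38,92)))
E
```

```text
109 116 54 62
194 ......................................................
195 ......................................................
196 ......................................................
197 ......................................................
198 ......................................................
199 .................######...............................
200 ................########..............................
201 ................#########.............................
202 ................#########.............................
203 ................#########.............................
204 ................#########.............................
205 .................#######..............................
206 ..................#####...............................
207 ......................................................
208 ......................................................
209 ......................................................
210 ......................................................
211 ......................................................
```

View pics/c7.png

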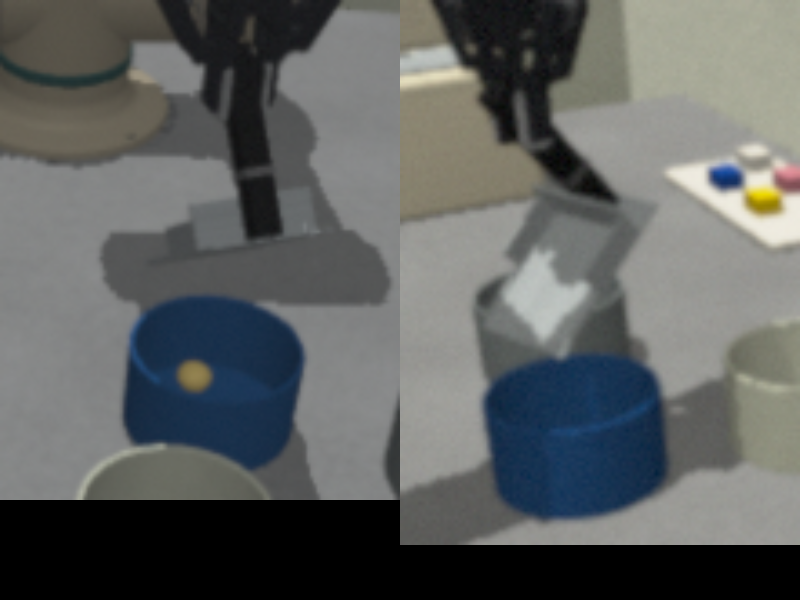

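The scoop pan is empty and the pot is upright. One disc is visible in the pot, and the other should be hidden behind the front wall. I'll check that with the wrist camera on the way back.

Call:
carry_out(
  moves=[0,0.3,-0.8,0,0,0,0.6,-1.6,0,0,0,0.75,-2,0,0,0,0.75,-2,0,0,0,0.75,-2,0,0,0,0.75,-2,0,0,0,0.75,-2,0,0,0,0.75,-2,0,0,0,0.4,-1,0,0,0,0.2,-0.5,0,0],
)

```text
clock: 19.75
position: [0.5196, -0.0306, 0.251]
ee_rot: [-0.0, 0.982, 0.19, -0.001]
contact_force: [-0.0, -0.2, -1.5]
width: 0.0194
```

```bash
python3 - <<'E'
from h import *
st,w=shot("wrist","pics/w8.png"); print(st["clock"],st["position"])
h=cv2.cvtColor(w,cv2.COLOR_BGR2HSV); m=cv2.inRange(h,(15,60,60),(34,255,255)); k,l,s,ce=cv2.connectedComponentsWithStats(m)
print([(s[j].tolist(),ce[j].round(0).tolist(),back("wrist",[ce[j]],.014,st)[0].round(3).tolist()) for j in range(1,k) if s[j,4]>15])
print("pot",proj("wrist",[[.473,.135,.005]],st))
E
```

```text
19.75 [ 0.51957415 -0.03062737  0.25104442]
[([242, 0, 28, 13, 214], [255.0, 5.0], [0.659, 0.102, 0.014]), ([198, 156, 14, 20, 236], [205.0, 165.0], [0.47, 0.1, 0.014]), ([169, 171, 21, 21, 223], [179.0, 180.0], [0.44, 0.125, 0.014]), ([434, 263, 101, 5, 502], [484.0, 265.0], [0.479, -0.285, 0.014])]
pot [[181.53868168 151.69696146]]
```

Both wax discs are in the pot, at about (0.47, 0.10) and (0.44, 0.125). Now back over the tray.

Call:
carry_out(
  moves=[0,0.2,-1,0,0,0,0.4,-2,0,0,0,0.6,-2.6,0,0,0,0.6,-2.7,0,0,0,0.6,-2.7,0,0,0,0.6,-2.7,0,0,0,0.6,-2.7,0,0,0,0.5,-2.4,0,0,0,0.4,-1.6,0,0,0,0.16,-0.8,0,0],
)

```text
clock: 20.8
position: [0.5665, -0.2425, 0.2516]
ee_rot: [-0.0, 0.982, 0.19, -0.0]
contact_force: [-0.2, -0.0, -1.3]
width: 0.0194
```

Call:
carry_out(
  moves=[0,0,0,-1,0,0,0,0,-2,0,0,0,0,-2,0,0,0,0,-2,0,0,0,0,-2,0,0,0,0,-1,0,0,0,0,-0.5,0,0,0,0,0,0,0,0,0,0,0,0,0,0,0,0],
)

```text
clock: 21.8
position: [0.5669, -0.2418, 0.1479]
ee_rot: [0.001, 0.982, 0.191, 0.001]
contact_force: [-0.6, -0.6, -2.3]
width: 0.0192
```

```bash
python3 - <<'E'
from h import *
s,im=shot("side","pics/d9.png"); print(s["clock"],s["position"],s["contact_force"],s["moment"])
_,w=shot("wrist","pics/w9.png"); _,sc=shot("scene","pics/s9.png")
# light pan pixels in side view near tray: print extreme points of bright-grey blob
g=cv2.cvtColor(im,cv2.COLOR_BGR2HSV)
d=cv2.absdiff(im,cv2.imread("pics/d7.png") if 0 else cv2.imread("pics/d5.png")).max(2)
m=((g[:,:,2]>110)&(g[:,:,1]<40)&(d>25)).astype(np.uint8); m[:,:270]=0; m[:,450:]=0
k,l,st,ce=cv2.connectedComponentsWithStats(m); j=1+np.argmax(st[1:,4]); ys,xs=np.nonzero(l==j); print(st[j],"lowest",xs[ys.argmax()],ys.max(),"left",xs.min(),ys[xs.argmin()])
e=np.array([np.cos(.384),np.sin(.384)]); G=s["position"]; L=G[:2]-.0143*e
n=np.array([-e[1],e[0]])
for q in(-.043,.043): print("pred lip px",proj("side",[np.r_[L+q*n,G[2]+.019-.1515]]))
E
```

```text
21.8 [ 0.56686193 -0.24176513  0.1479242 ] [-0.5821305  -0.59899431 -2.27568107] [0.04855918 0.00240681 0.01609271]
[ 270    0   25  185 2577] lowest 281 184 left 270 0
pred lip px [[381.1387752  288.39832829]]
pred lip px [[344.80332102 270.06654142]]
```

Call:
carry_out(
  moves=[0,0,0,-0.2,0,0,0,0,-0.2,0,0,0,0,-0.2,0,0,0,0,-0.2,0,0,0,0,-0.2,0,0,0,0,-0.1,0,0,0,0,0,0,0,0,0,0,0,0,0,0,0,0,0,0,0,0,0],
  squeeze=20,
)

```text
clock: 22.95
position: [0.5663, -0.2415, 0.1359]
ee_rot: [0.0, 0.982, 0.191, 0.0]
contact_force: [-0.6, -0.4, -1.7]
width: 0.0197
```

Call:
carry_out(
  moves=[0,0,0,-0.15,0,0,0,0,-0.15,0,0,0,0,-0.15,0,0,0,0,-0.1,0,0,0,0,0,0,0,0,0,0,0,0,0,0,0,0,0,0,0,0,0,0,0,0,0,0,0,0,0,0,0],
)

```text
clock: 23.95
position: [0.5683, -0.2418, 0.1345]
ee_rot: [0.002, 0.982, 0.191, 0.003]
contact_force: [-1.0, 2.0, 14.9]
width: 0.0195
```

Lip contact is at about TCP z 0.135. Now I roll the scoop flat about its lip by following the arc.

Call:
carry_out(
  moves=[0,0.45,0.18,-0.05,0,0,0.45,0.18,-0.07,0,0,0.45,0.18,-0.08,0,0,0.45,0.18,-0.11,0,0,0.45,0.18,-0.12,0,0,0.45,0.18,-0.13,0,0,0.45,0.18,-0.16,0,0,0.45,0.18,-0.17,0,0,0.45,0.18,-0.19,0,0,0.45,0.18,-0.22,0],
)

```text
clock: 24.95
position: [0.6118, -0.2237, 0.1174]
ee_rot: [0.0, 0.982, 0.191, 0.0]
contact_force: [0.4, -1.0, 3.7]
width: 0.0193
```

```bash
python3 - <<'E'
from h import *
s=manip.get_state(); print(s["position"],s["contact_force"],s["width"])
for n in("side","scene","wrist"): shot(n,f"pics/{n}10.png")
a=cv2.imread("pics/side10.png")
b=cv2.cvtColor(a[180:340,280:440],cv2.COLOR_BGR2GRAY)
# ascii of side view around the tray, coarse
r=cv2.resize(b,(80,40),interpolation=cv2.INTER_AREA)
for row in r: print("".join(" .:-=+*#%@"[min(9,v//22)] for v in row))
E
```

```text
[ 0.61179347 -0.22371375  0.11735112] [ 0.39904325 -0.99281522  3.727412  ] 0.019258098244078006
*##########**+++*************###*#####+:.....................:-::-=++=+#%@@@@@@@
=*#######***################**+++*#####+:..:.............. .=#+-::::--=*###%%@@@
:*########******************+++++*######=.......  ..-.......+#+-....:+#########%
:+########*+***************+++++==+*####*-.........-+......-**-....-*###########
:+########*+****************++++===*#####*+=-:.....=*-.....-=:...:+#####*+***###
.-=+****#*+++**************+++++=+*##########+:........ .......:=*####*=-----===
.:==========+**************++****############*-:.............:+*#####+=---------
.:===========*####********###################*-=.   .--...-++######*+-----------
:============+###############################*-=:   .==:..+#######*=------------
=============*################################*=.   .==...+#######+====---------
=============*#################################*+-  .=-:-+########-:::::---=====
============+####################################+. .::.=########*=-::::...:::--
=============+++++++********+++
[... 1536 characters left out ...]
---:----===++++==-----:::=*#########################
#####*+-::------------------------------==+++=--:::=*###########################
########*+-::------------------------------=--:::=*#############################
##########**+-::------------------------::---::-*###############################
#############**+-::-----------------------:::-+#################################
#####*###########*+-::-------------------::-*###################################
####*###############*+-::--------------::-+#####################################
#######################*+-::---------::-+#######################################
##########################*+-::----::-+#########################################
```

Call:
carry_out(
  moves=[0,0.45,0.18,-0.23,0,0,0.45,0.18,-0.26,0,0,0.45,0.18,-0.28,0,0,0.45,0.18,-0.3,0,0,0.45,0.18,-0.33,0,0,0.45,0.18,-0.36,0,0,0.45,0.18,-0.39,0,0,0.45,0.18,-0.4,0,0,0.45,0.18,-0.35,0,0,0,0,0,0],
)

```text
clock: 26.1
position: [0.6524, -0.2068, 0.0875]
ee_rot: [-0.0, 0.982, 0.191, 0.0]
contact_force: [0.7, -0.2, 1.7]
width: 0.0193
```

```bash
python3 - <<'E'
from h import *
s,w=shot("wrist","pics/w11.png"); print(s["position"],s["contact_force"],s["width"])
shot("side","pics/d11.png")
# heel/back wall rows along a column left of handle
g=cv2.cvtColor(w,cv2.COLOR_BGR2GRAY)
for c in(280,285,355,360): print(c,g[150:260:3,c].tolist())
w2=cv2.cvtColor(cv2.imread("pics/w2.png"),cv2.COLOR_BGR2GRAY); print("ref",w2[150:260:3,285].tolist())
E
```

```text
[ 0.65236465 -0.20677617  0.0875238 ] [ 0.66831967 -0.19145798  1.67919182] 0.019308744391135186
280 [87, 86, 87, 86, 86, 87, 87, 85, 85, 86, 87, 87, 88, 90, 168, 167, 168, 168, 206, 244, 244, 187, 170, 170, 137, 116, 116, 115, 115, 142, 243, 243, 242, 60, 59, 62, 80]
285 [87, 87, 87, 87, 87, 87, 87, 87, 87, 87, 88, 87, 88, 92, 169, 168, 209, 245, 245, 245, 245, 171, 171, 170, 124, 117, 116, 114, 116, 136, 215, 110, 110, 109, 109, 109, 108]
355 [88, 89, 89, 90, 90, 91, 91, 92, 92, 94, 94, 132, 133, 98, 244, 244, 243, 244, 244, 243, 243, 171, 171, 171, 126, 120, 118, 117, 117, 126, 157, 112, 112, 111, 110, 110, 109]
360 [89, 90, 90, 91, 91, 92, 93, 119, 93, 121, 132, 132, 132, 99, 244, 244, 244, 244, 244, 243, 243, 213, 172, 171, 126, 120, 119, 117, 117, 143, 242, 241, 241, 65, 65, 74, 100]
ref [89, 90, 90, 92, 93, 93, 94, 119, 139, 139, 140, 141, 142, 171, 246, 247, 246, 246, 246, 247, 204, 183, 183, 174, 125, 125, 124, 124, 151, 246, 233, 133, 118, 117, 116, 115, 115]
```

The scoop is flat again: its heel edge and back wall sit on the same image rows as before. I'll slide it the last 4 mm, press lightly, release and rise.

Call:
carry_out(
  moves=[0,0.15,0.04,-0.05,0,0,0.15,0.04,-0.1,0,0,0.12,0.02,-0.1,0,0,0,0,0,0,0,0,0,0,0,25,0,0,0.1,0,28,0,0,0,0,45,0,0,0,0,70,0,0,0,0,90,0,0,0,0],
)

```text
clock: 27.2
position: [0.656, -0.2063, 0.0867]
ee_rot: [0.0, 0.982, 0.191, 0.0]
contact_force: [0.0, 0.0, -0.7]
width: 0.0661
```

Call:
carry_out(
  moves=[100,0,0,0,0,100,0,0,0.5,0,100,0,0,1,0,100,0,0,2,0,100,0,0,2.5,0,100,0,0,2.5,0,100,0,0,2.5,0,100,0,0,2,0,100,0,0,1,0,100,0,0,0,0],
)

```text
clock: 28.2
position: [0.6568, -0.2067, 0.2293]
ee_rot: [0.001, 0.982, 0.191, 0.002]
contact_force: [0.3, -0.5, -0.7]
width: 0.0855
```

```bash
python3 - <<'E'
from h import *
s,w=shot("wrist","pics/w12.png"); print(s["clock"],s["position"],s["contact_force"])
_,d=shot("side","pics/d12.png"); _,c=shot("scene","pics/s12.png")
C=np.zeros((600,800,3),np.uint8)
C[:300,:400]=cv2.resize(w[100:340,160:480],(400,300)); C[:300,400:]=cv2.resize(d[170:350,220:460],(400,300)); C[300:,:400]=cv2.resize(c[140:290,180:380],(400,300)); C[300:,400:]=cv2.resize(c[150:300,340:540],(400,300))
cv2.imwrite("pics/c12.png",C)
print("top pred",proj("wrist",[[.657,-.206,.134]],s),"lip pred",[proj("wrist",[[.657-.112*.927-q*.3746,-.206-.112*.3746+q*.927,.005]],s)[0].round(1).tolist() for q in(-.043,.043)])
m=cv2.inRange(cv2.cvtColor(c,cv2.COLOR_BGR2HSV),(15,70,50),(34,255,255)); k,l,st,ce=cv2.connectedComponentsWithStats(m); print([(int(st[j,4]),ce[j].round(0).tolist()) for j in range(1,k) if st[j,4]>20])
E
```

```text
28.2 [ 0.65680942 -0.2066575   0.22925266] [ 0.28072901 -0.51325516 -0.70703912]
top pred [[319.13666012 200.35362188]] lip pred [[353.1, 257.3], [285.2, 257.4]]
[(1295, [134.0, 7.0]), (777, [271.0, 10.0]), (526, [239.0, 55.0]), (1777, [160.0, 66.0]), (75, [317.0, 68.0]), (40, [307.0, 80.0]), (135, [152.0, 163.0]), (21, [212.0, 200.0]), (62, [388.0, 202.0]), (153, [104.0, 224.0]), (151, [63.0, 305.0]), (177, [508.0, 332.0]), (450, [619.0, 344.0])]
```

View pics/c12.png

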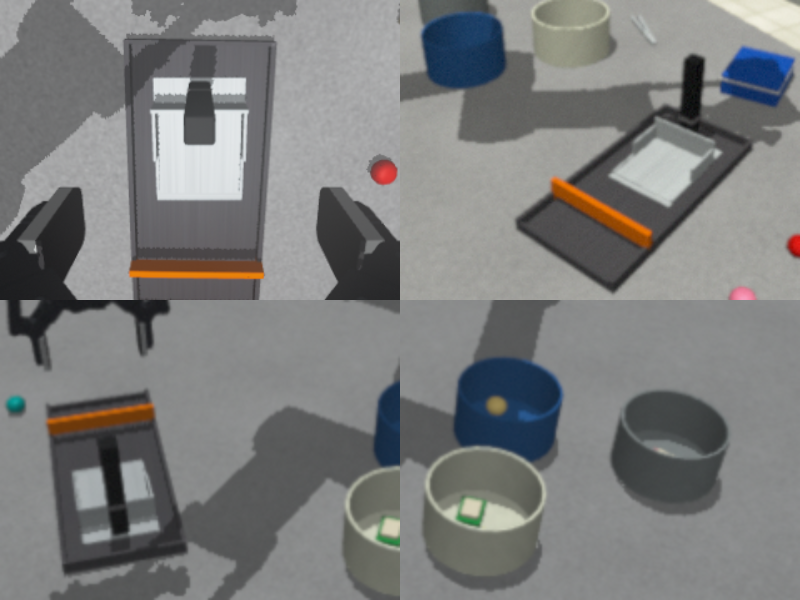

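```bash
python3 -c "
from rig import manip; print(manip.sign_off())"
```

```text
the job is handed in; nothing more can be done
None
```

Both wax pastilles are in the blue pot. The pot is standing upright and the scoop is back flat in its tray. I handed the job in at about 28 s of the 64 s allowed.

**How it went:** I gripped the handle, slid the scoop about 106 mm into the stop bar, drew it back slowly and lifted both pastilles out together. The moves cannot tilt the tool. So I rested the pan on the pot's near rim, with the lip inside the pot, and opened the fingers slightly. The scoop tipped forward by about 42° under its own weight and the wax slid out. I then regrasped the leaning handle, lifted the scoop clear and rolled it flat about its lip in the tray before letting go.

**What the last checks showed:**
- **Wax:** the wrist camera, on the way back to the tray, found two yellow blobs in the pot, each about 35 mm from its centre. The last scene picture shows only one of them. I take the other to be hidden behind the pot's front wall, but I did not look into the pot again from above at the end.
- **Scoop:** it is flat and in line with the tray, with its lip about 2–3 mm from where I estimate it stood.
- **Pots:** the blue pot is upright, and the white and grey pots look undisturbed.
- **Forces:** the highest reading was about 15 N at the wrist, as the lip met the tray. The readings were taken only at the end of each move.

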